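# Back off the sunken caliper adjuster and tilt the new brake pad in

## Robot

A 6-joint arm with a two-finger parallel gripper is mounted at the origin on the work surface. World frame = base frame: x ahead of the robot, y to its left, z up, the work surface at z = 0. Lengths are in m, angles in rad, forces in N, time in s.
With the tool pointing down it reaches from about 0.3 to 0.875 m from the base axis. Payload 6.4 kg.
Tool frame: the origin (TCP) lies midway between the tips of the shut fingers; the grasp point (between the pads) lies 19 mm behind it; z points along the fingers, y is the line along which they close (so a half turn about z gives the same grasp; the last joint's range is limited). The gripper opens to 85 mm and grips with 20 to 120 N. Pads are 22 mm wide; open, the fingers measure 114 mm over their backs; the gripper's body (76 mm by 85 mm) begins 54 mm behind the grasp point. The pads swing forward as they close: fully open they stand 13 mm farther back than shut.
Start: joints at [0.96, 0.181, 1.607, -0, 1.354, -0.206], TCP at [0.226, 0.529, 0.211] pointing down, gripper open.
Joint ranges: [-2.99, 2.99], [-0.89, 2.07], [0.3, 2.58], [-1.14, 4.28], [0, 2.63], [-3.12, 3.12]. Speed limits (rad/s): [2.57, 2.57, 3.01, 3.14, 3.14, 3.14].

## Interface

Orientations are given as a unit quaternion [w, x, y, z].
In Python, from bench import status, camera, ctrl gives the robot as it stands. The module is installed in compiled form; this text tells all that it offers.
- The arm moves only by the shell command python3 -m handwheel 'ROWS'. ROWS is JSON, a list that holds one entry, the list of rows, each a list of 7 numbers: the opening, from -1 (shut) to 1 (fully open), then the shift along the tool's x, y, z in cm, then the turn, a rotation vector about the tool's x, y, z in degrees. A call has 1 to 10 rows; each row is the pose to reach, as a shift and turn from the pose commanded when the call began, along the tool's axes at that moment; what a row does not reach only later rows make up. A row lasts 1/8 s, in which the tool goes at most 62.5 mm and 10.7 degrees, less where a joint would pass 70% of its speed; a pose out of reach is approached as far as the arm can. A call with a gripper value outside its range is refused whole. The fingers move at their own pace and stop on an object; the grip force is fixed at half the most. Time passes only in rows, so rows that repeat a pose let the fingers close. It gives the time, the measured TCP pose, the force, the opening and the grip force at its end, in the units of the state.
- status.get_obs(): the state, without advancing time (a new reading comes with each control period).
- camera(name): name is "scene" or "side" or "wrist"; returns a dict with "frame" (480x640x3 uint8, blue, green, red), "depth" (480x640 float32, m along the optical axis (not along the pixel's ray), 0 where there is no reading), "fx", "fy", "cx", "cy" (pixels), "extrinsics" (4x4, takes a point from camera to world coordinates); the wrist camera has in their place "hand_eye" (4x4, takes a point from camera to tool coordinates, whose origin is the TCP and whose axes are the flange's). Camera axes: x right, y down, z forward; pixel columns grow to the right and rows downward; lengths in m; the calibration is good to about 2 mm. A picture is of the moment at which its call begins: read the wrist's pose just before it.
- ctrl.hand_in(): hands the job in; it is judged then, once.
The state is a dict: "time_s": time; "q": joint angles; "dq": joint speeds; "joint_efforts": joint torques, N m; "eef_pos": TCP position; "eef_rot": TCP orientation; "wrist_force": force on the tool from outside, world axes, zero at the start; "torque": the same for the moment, N m; "opening": opening from 0.0 (shut) to 1.0 (fully open); "grasp_force": force on a finger pad.
Only numpy, scipy, OpenCV 4.12 (cv2) and the standard library are available. Lean on these libraries where they do the work, as an engineer would, in place of code of your own. Each camera call takes 0.05 s, during which the arm holds its last target. There are 200 camera calls.

## Task

Back the caliper's piston right off by turning the sunken adjuster knob counter-clockwise to its stop. Then take the brake pad that has a toe at one end only from the rack, tilt it into the caliper's slot with its toe under the keeper, straighten it until it stands upright and fully home on the slot's floor, and let go. Leave the other plates and everything else on the bench where they are.

Things in the scene. Friction and masses are not known exactly. Their poses are not given: they have to be found in the camera images.
- adjuster (a joint): Turn of the adjuster knob, rad: 0 = fully wound in, 2.4 = fully backed off against its hard stop; grows counter-clockwise seen from above. Starts between 0.1 and 1.1. Held by friction (0.08 N m), stays where left. It drives the piston, which stands 11 mm out of the slot's wall at 0 and is flush at 2.4.
- adjuster_grip (a point): Point on the knob's vertical axis, 36 mm above the table; turns with the knob, x along its bar. The knob is a black upright bar 34 mm long, 10 mm thick, its top 42 mm above the table, on a flat disc 32 mm across (top 13 mm above the table). Bar direction = caliper's x turned counter-clockwise by the joint value.
- well_rim (a point): Centre of the mouth of the round well that the knob sits in: 72 mm across, 45 mm deep (rim 55 mm, floor 10 mm above the table), walls 8 to 9 mm thick at the thinnest. Axes as the caliper.
- caliper: Brake caliper fixed to the bench, 136 mm (x) by 152 mm (y); origin at the centre of its underside, z up; turned up to 0.35 rad. Its grey square half (90 by 88 mm, 55 mm tall) holds the knob's well, centre at x 0, y +35 mm. Its dark half, 60 mm tall, holds the pad slot, along x at y -45 mm.
- slot (a point): Point on the slot's floor, 20 mm above the table; axes as the caliper. Slot: 14 mm wide (y +-7), 40 mm deep, open on top, from x -60 mm (near end) to x +51 mm (far wall). The piston (24 mm across) comes out of its +y wall at x 0, 20 mm above the floor. Seated pad: pad_mid is 40 mm above this point, within a few mm in x and y, axes parallel.
- keeper (a point): Upper inner edge (middle) of the light-metal keeper bridging the slot's near end: it covers slot x below -48 mm, from 17 to 25 mm above the slot floor. The opening from it to the far wall is 99 mm, less than the pad's 102 mm: the pad enters only tilted (about 0.5 rad, toe end low) and pivots down while its toe slides under the keeper.
- pad_mid (a point): Centre of the brake pad, 40 mm above its lower edge; x along it (toe at -x), z up it, y through it. 10 mm thick, body 90 mm long (x +-45), 55 mm tall; toe at the lower -x corner only, to x -57 mm, 12 mm tall; on top a middle tab 40 mm long, 25 mm tall to hold it by, its centre 27 mm above this point. About 0.3 kg. Starts upright in one of the rack's places, lower edge 10 mm above the table.
- pad_toe (a point): Centre of the pad's toe: 51 mm from the pad's middle toward -x, 6 mm above its lower edge.
- rack: Plywood rack, 140 (x) by 150 mm (y), fixed; origin at the centre of its underside. Three places along x, at y -55, 0 and +55 mm, each between two 80 mm long ribs 13 mm apart that reach 38 mm above the table; floor 10 mm above the table. It may stand left or right of the caliper.
- plain_mid (a point): Centre (40 mm up) of a plate like the pad but with no toe; stands in the rack; not wanted.
- double_mid (a point): Centre (40 mm up) of a plate like the pad but with a toe at both ends; stands in the rack; not wanted.
- socket: Bystander: steel socket standing on end, ring 28 mm across, 38 mm tall. Origin at its underside or lower end.
- bolt: Bystander: hex-headed bolt standing on its head, 28 mm across, 45 mm tall. Origin at its underside or lower end.
- bearing: Bystander: steel bearing ring lying flat, 64 mm across, 18 mm thick. Origin at its underside or lower end.
- wrench: Bystander: wrench lying flat, 180 mm long.
- tin: Bystander: tin can standing, 66 mm across, 90 mm tall. Origin at its underside or lower end.
- driver: Bystander: screwdriver lying, 190 mm long.
- roller: Bystander: white roller standing on end, 80 mm across, 50 mm tall. Origin at its underside or lower end.
Not all that is in view belongs to the job. Leave any green or yellow look-alike of the part that bears pad_mid alone.

How it is judged:
By the outcome, as a careful person would: the job done as asked, in the order asked, and still so for the second after the job is handed in, with the robot touching nothing.
It also fails if it takes over 67 s, if anything falls off the work surface, if the arm or the gripper's body presses on something with over 40 N, if the wrist force passes 120 N, or if a joint passes its speed limit or range.

## Working session

There is one attempt and no reset: what is moved stays moved. The work goes in short steps, Python scripts to look and compute and a shell command to move; the robot and the scene stay as the last step left them, time stands still between calls to the robot, and variables do not carry over. Pictures are saved under pics/ and viewed, at most 10 in all, crops included, and the job is handed in when it is done.

```bash
mkdir -p pics; cat > h.py <<'E'
import numpy as np, cv2
from bench import status, camera, ctrl
from scipy.spatial.transform import Rotation as R
def Rq(q): return R.from_quat([q[1],q[2],q[3],q[0]]).as_matrix()
def cloud(c,T):
    v,u=np.mgrid[0:480,0:640]; d=c["depth"]
    p=np.stack([(u-c["cx"])/c["fx"]*d,(v-c["cy"])/c["fy"]*d,d],-1)
    w=p@T[:3,:3].T+T[:3,3]; w[d==0]=np.nan; return w
def look(name):
    o=status.get_obs(); c=camera(name)
    if name=="wrist":
        T=np.eye(4);T[:3,:3]=Rq(o["eef_rot"]);T[:3,3]=o["eef_pos"];T=T@c["hand_eye"]
    else: T=c["extrinsics"]
    return c["frame"],cloud(c,T),c,T
E
python3 - <<'E'
from h import *
print(status.get_obs())
for n in ("scene","side","wrist"):
    f,w,c,T=look(n); np.savez(f"{n}0.npz",f=f,w=w,T=T); cv2.imwrite(f"pics/{n}0.png",f); print(n,T.round(3).tolist(),c["fx"],c["cx"],c["cy"])
E
```

```text
{'time_s': 0.0, 'q': array([ 9.59670258e-01,  1.81548639e-01,  1.60798425e+00, -2.51894601e-05,
        1.35382202e+00, -2.06303973e-01]), 'dq': array([ 3.98051709e-05, -5.49619843e-04,  7.93580511e-04, -4.82254812e-04,
        4.65698279e-04, -6.87173958e-04]), 'joint_efforts': array([ 1.60077390e-03, -4.44884348e+01, -3.51328218e+01, -1.76208491e-04,
        9.31419258e-03,  3.87803163e-05]), 'eef_pos': array([0.22611765, 0.52803729, 0.20999141]), 'eef_rot': array([-3.38902076e-04,  2.01028994e-01,  9.79584895e-01, -8.13436557e-04]), 'wrist_force': array([-0.6842788 , -0.86530145,  0.38985813]), 'torque': array([ 0.01521134, -0.01887388,  0.01034443]), 'grasp_force': 0.0, 'opening': 0.9970435113904912}
scene [[0.797, 0.505, -0.33, 0.87], [0.603, -0.664, 0.441, -0.461], [0.004, -0.551, -0.834, 0.933], [0.0, 0.0, 0.0, 1.0]] 461.0589504279506 321.6593094982935 230.66898376372797
side [[0.99, -0.062, 0.13, 0.384], [-0.142, -0.552, 0.822, -0.9], [0.021, -0.832, -0.555, 0.666], [0.0, 0.0, 0.0, 1.0]] 475.13046791879003 312.1243387403955 235.99580756170394
wrist [[0.395, 0.879, 0.267, 0.157], [0.919, -0.377, -0.115, 0.558], [-0.001, 0.29, -0.957, 0.373], [0.0, 0.0, 0.0, 1.0]] 345.2570438038607 324.4415408258447 238.8172670346984
```

View pics/scene0.png

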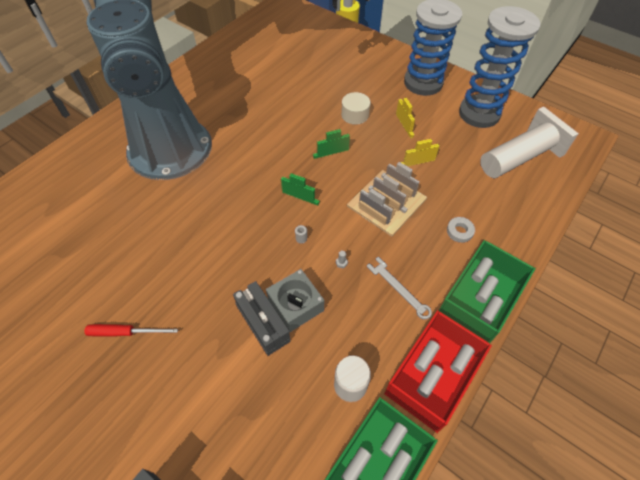

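View pics/side0.png

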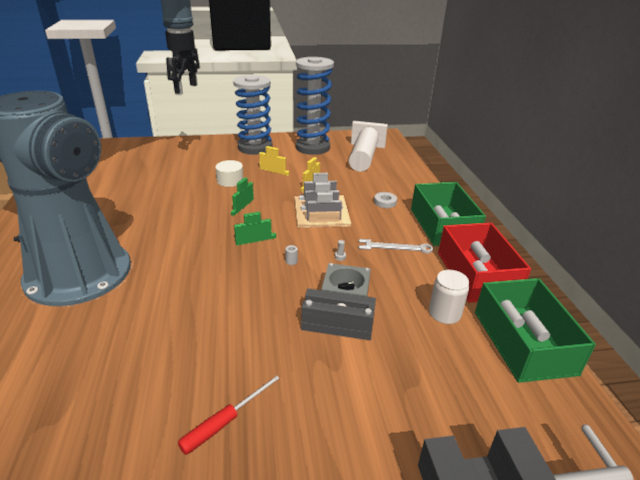

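The scene view shows the caliper with its grey half at (298,295) and its dark half at (263,317). The rack is at (388,195) with three grey plates, and there are green and yellow look-alikes around it. Next I'll get rough positions.

```bash
python3 - <<'E'
from h import *
for n,pts in (("scene",dict(well=(298,297),rimR=(322,297),dark=(263,317),rack=(388,198),socket=(301,229),bolt=(342,255),p1=(376,207),p2=(390,192),p3=(404,178))),("side",dict(dark=(340,300),well=(347,285),rack=(322,200)))):
    d=np.load(n+"0.npz"); w=d["w"]
    for k,(u,v) in pts.items(): print(n,k,np.nanmedian(w[v-1:v+2,u-1:u+2],(0,1)).round(3))
d=np.load("scene0.npz"); w=d["w"]
v,u=np.mgrid[0:480,0:640]
m=(u>225)&(u<335)&(v>262)&(v<360)&(w[...,2]>.045)&(w[...,2]<.075)
P=w[m]; print(cv2.minAreaRect(P[:,:2].astype(np.float32)), np.percentile(P[:,2],[5,50,95]))
m=(u>345)&(u<430)&(v>155)&(v<235)&(w[...,2]>.003)&(w[...,2]<.015)
print(cv2.minAreaRect(w[m][:,:2].astype(np.float32)))
E
python3 -c "
from h import *
d=np.load('wrist0.npz');print((d['w'][::80,::80,:2]).round(2).tolist())" | head -c 600
```

```text
scene well [ 0.578 -0.154  0.041]
scene rimR [ 0.609 -0.106  0.002]
scene dark [ 0.552 -0.235  0.05 ]
scene rack [0.587 0.189 0.036]
scene socket [ 0.47  -0.008  0.028]
scene bolt [ 0.594 -0.016  0.045]
scene p1 [0.582 0.14  0.048]
scene p2 [0.585 0.194 0.054]
scene p3 [0.59  0.25  0.056]
side dark [ 0.548 -0.227  0.06 ]
side well [ 0.576 -0.163  0.041]
side rack [0.572 0.141 0.071]
((0.5590167045593262, -0.1872202455997467), (0.15265801548957825, 0.13747531175613403), 70.95088958740234) [0.04809485 0.05752102 0.06204423]
((0.5641234517097473, 0.22445034980773926), (0.21859566867351532, 0.2606309652328491), 30.926288604736328)
[[[-0.07, 0.33], [-0.04, 0.39], [-0.01, 0.46], [0.02, 0.53], [0.05, 0.6], [0.07, 0.67], [0.1, 0.74], [0.11, 1.1]], [[-0.02, 0.28], [0.01, 0.35], [0.05, 0.43], [0.08, 0.5], [0.11, 0.57], [0.14, 0.65], [0.17, 0.72], [0.2, 0.79]], [[0.05, 0.23], [0.08, 0.31], [0.11, 0.39], [0.15, 0.47], [0.18, 0.54], [0.21, 0.62], [0.25, 0.7], [0.28, 0.78]], [[0.12, 0.17], [0.15, 0.26], [0.19, 0.34], [0.23, 0.42], [0.26, 0.51], [0.3, 0.59], [0.33, 0.67], [0.37, 0.76]], [[0.2, 0.11], [0.24, 0.2], [0.28, 0.29], [0.3, 0.4], [0.35, 0.47], [0.39, 0.56], [0.41, 0.64], [0.37, 0.68]], [[0.3, 0.03], [0.19, 0.48], [0.2, 0.
```

```bash
R='[0,-43.5,-17,-4,0,0,0]'; python3 -m handwheel '[[[0,-43.5,-17,-4,0,0,0],[0,-43.5,-17,-4,0,0,0],[0,-43.5,-17,-4,0,0,0],[0,-43.5,-17,-4,0,0,0],[0,-43.5,-17,-4,0,0,0],[0,-43.5,-17,-4,0,0,0],[0,-43.5,-17,-4,0,0,0],[0,-43.5,-17,-4,0,0,0],[0,-43.5,-17,-4,0,0,0],[0,-43.5,-17,-4,0,0,0]]]'
python3 - <<'E'
from h import *
f,w,c,T=look("wrist"); np.savez("wr.npz",f=f,w=w,T=T)
o=status.get_obs(); print(o["eef_pos"],o["q"].round(3))
b=(w[...,2]>.003)&(w[...,2]<.1)
ys,xs=np.where(b&(abs(w[...,0]-.585)<.1)&(abs(w[...,1]-.195)<.1)); x0,x1,y0,y1=xs.min(),xs.max(),ys.min(),ys.max(); print(x0,x1,y0,y1)
cv2.imwrite("pics/rackcrop.png",cv2.resize(f[y0:y1,x0:x1],None,fx=min(780/(x1-x0),580/(y1-y0)),fy=min(780/(x1-x0),580/(y1-y0)),interpolation=cv2.INTER_CUBIC))
E
```

```text
time_s: 1.4
eef_pos: [0.5586, 0.2014, 0.2504]
eef_rot: [-0.001, 0.201, 0.98, -0.0]
wrist_force: [0.0, -0.7, -0.5]
opening: 0.5
grasp_force: 0.0
[0.55835289 0.20181135 0.25047034] [ 0.147  0.193  1.513  0.     1.437 -1.02 ]
252 407 138 285
```

View pics/rackcrop.png

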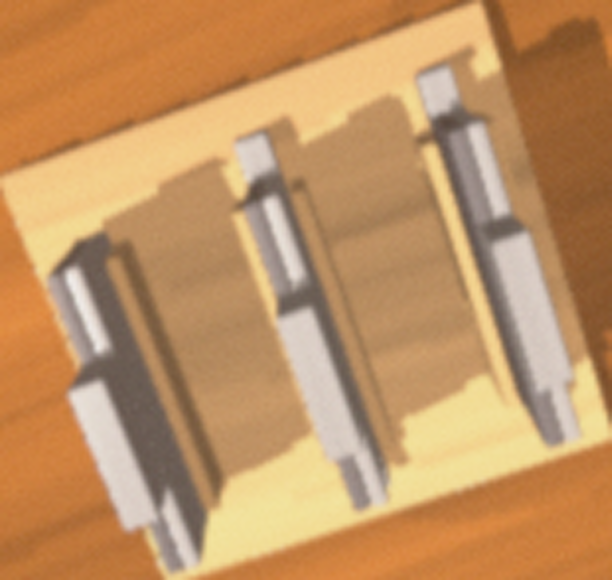

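The crop shows three grey plates: left (crop 125,420), middle (310,320), right (500,260). The middle and right ones show a low toe at their upper end, (255,150) and (437,85). I'll check both ends of each plate in the depth data.

```bash
python3 - <<'E'
from h import *
d=np.load("wr.npz"); w=d["w"].reshape(-1,3); print("cam",d["T"].round(3).tolist())
w=w[~np.isnan(w[:,0])]
w=w[(abs(w[:,0]-.585)<.1)&(abs(w[:,1]-.195)<.1)]
t=w[(w[:,2]>.077)]; 
from scipy.cluster.vq import kmeans2
c,l=kmeans2(t[:,:2],np.array([[.582,.14],[.585,.194],[.59,.25]]),minit='matrix')
for i in range(3):
    r=cv2.minAreaRect(t[l==i][:,:2].astype(np.float32)); print(c[i].round(4),[np.round(a,4) for a in r],np.median(t[l==i][:,2]),sum(l==i))
v=c[2]-c[0]; a=np.arctan2(v[1],v[0])-np.pi/2; print("yaw",a,np.linalg.norm(v)/2)
Rx=np.array([np.cos(a),np.sin(a)]);Ry=np.array([-Rx[1],Rx[0]])
for i in range(3):
    q=w[:,:2]-c[i]; x=q@Rx;y=q@Ry; 
    for s in (-1,1):
        m=(abs(y)<.009)&(s*x>.046)&(s*x<.062)&(w[:,2]>.0165)&(w[:,2]<.045); print(i,s,m.sum(),w[m][:,2].round(3)[:12],(s*x[m]).max() if m.any() else 0)
    for lo,hi in ((.06,.068),(.077,.09)):
        m=(abs(y)<.009)&(abs(x)<.062)&(w[:,2]>lo)&(w[:,2]<hi);print("  ",lo,x[m].min().round(4),x[m].max().round(4),y[m].min().round(4),y[m].max().round(4))
E
```

```text
cam [[0.395, 0.879, 0.266, 0.49], [0.919, -0.378, -0.114, 0.231], [0.001, 0.289, -0.957, 0.413], [0.0, 0.0, 0.0, 1.0]]
[0.534  0.1596] [array([0.5597, 0.1612]), array([0.0375, 0.075 ]), np.float64(85.3795)] 0.34227941688864794 18616
[0.5432 0.2016] [array([0.5608, 0.192 ]), array([0.0469, 0.061 ]), np.float64(59.5677)] 0.35487231721200524 22143
[0.5676 0.2432] [array([0.5844, 0.2366]), array([0.0574, 0.0599]), np.float64(63.395)] 0.3413661279492916 24059
yaw -0.3821352799325948 0.04500636975275002
0 -1 0 [] 0
0 1 0 [] 0
   0.06 0.0001 0.0437 -0.009 0.0087
   0.077 0.0237 0.0615 -0.0073 0.0089
1 -1 0 [] 0
1 1 6 [0.037 0.037 0.037 0.036 0.037 0.037] 0.05246823641755804
   0.06 -0.0098 0.0163 -0.0046 0.0084
   0.077 0.0139 0.0348 0.003 0.009
2 -1 0 [] 0
2 1 0 [] 0
   0.06 -0.0346 -0.0023 -0.0006 0.0089
   0.077 -0.0088 -0.0019 0.0069 0.009
```

```bash
cat > rk.py <<'E'
from h import *
from scipy.cluster.vq import kmeans2
d=np.load("wr.npz"); w=d["w"].reshape(-1,3)
w=w[~np.isnan(w[:,0])]
w=w[(abs(w[:,0]-.585)<.1)&(abs(w[:,1]-.195)<.1)&(w[:,2]<.11)]
t=w[(w[:,2]>.083)]
c,l=kmeans2(t[:,:2],np.array([[.582,.14],[.585,.194],[.59,.25]]),minit='matrix')
for i in range(3):
    r=cv2.minAreaRect(t[l==i][:,:2].astype(np.float32)); print(c[i].round(4),[np.round(a,4) for a in r],np.median(t[l==i][:,2]).round(4),sum(l==i))
v=c[2]-c[0]; a=np.arctan2(v[1],v[0])-np.pi/2; print("yaw",a,np.linalg.norm(v)/2)
Rx=np.array([np.cos(a),np.sin(a)]);Ry=np.array([-Rx[1],Rx[0]])
for i in range(3):
    q=w[:,:2]-c[i]; x=q@Rx;y=q@Ry
    for s in (-1,1):
        m=(abs(y)<.009)&(s*x>.048)&(s*x<.062)&(w[:,2]>.0165)&(w[:,2]<.045); print(i,s,m.sum(),np.median(w[m][:,2]).round(3),(s*x[m]).max() if m.any() else 0)
    for lo,hi in ((.058,.069),(.083,.094)):
        m=(abs(y)<.009)&(abs(x)<.062)&(w[:,2]>lo)&(w[:,2]<hi);print("  ",lo,x[m].min().round(4),x[m].max().round(4),y[m].min().round(4),y[m].max().round(4))
E
python3 rk.py 2>/dev/null
```

```text
[0.575  0.1471] [array([0.5761, 0.1465]), array([0.0104, 0.0401]), np.float64(86.7633)] 0.0891 438
[0.5783 0.2015] [array([0.5793, 0.2013]), array([0.01  , 0.0399]), np.float64(86.6039)] 0.0893 423
[0.5818 0.2559] [array([0.5828, 0.256 ]), array([0.0101, 0.0405]), np.float64(86.7744)] 0.0894 448
yaw -0.06255210225079 0.054497550681945235
0 -1 0 nan 0
0 1 0 nan 0
   0.058 -0.044 0.0459 -0.006 0.0047
   0.083 -0.0189 0.0212 -0.0058 0.0047
1 -1 67 0.021 0.05596925311615173
1 1 7 0.022 0.05679771081039978
   0.058 -0.0438 0.0458 -0.0051 0.0049
   0.083 -0.019 0.0209 -0.0052 0.0048
2 -1 70 0.021 0.05600343123923054
2 1 0 nan 0
   0.058 -0.044 0.0454 -0.0048 0.0054
   0.083 -0.0192 0.0213 -0.0048 0.0053
```

```bash
python3 -m handwheel '[[[-0.5,-15,-35,0,0,0,0],[-0.5,-15,-35,0,0,0,0],[-0.5,-15,-35,0,0,0,0],[-0.5,-15,-35,0,0,0,0],[-0.5,-15,-35,0,0,0,0],[-0.5,-15,-35,0,0,0,0],[-0.5,-15,-35,0,0,0,0],[-0.5,-15,-35,0,0,0,0],[-0.5,-15,-35,0,0,0,0]]]'
python3 - <<'E'
from h import *
f,w,c,T=look("wrist"); np.savez("wc.npz",f=f,w=w,T=T)
o=status.get_obs(); print(o["eef_pos"],o["q"].round(3))
m=(w[...,2]>.03)&(w[...,2]<.1)&(abs(w[...,0]-.559)<.11)&(abs(w[...,1]+.187)<.11)
ys,xs=np.where(m); x0,x1,y0,y1=xs.min(),xs.max(),ys.min(),ys.max(); print(x0,x1,y0,y1)
s=min(780/(x1-x0),580/(y1-y0)); cv2.imwrite("pics/calcrop.png",cv2.resize(f[y0:y1,x0:x1],None,fx=s,fy=s,interpolation=cv2.INTER_CUBIC))
P=w[m&(w[...,2]>.05)]; print(cv2.minAreaRect(P[:,:2].astype(np.float32)),s)
E
```

```text
time_s: 2.58
eef_pos: [0.5595, -0.1776, 0.251]
eef_rot: [-0.0, 0.2, 0.98, 0.0]
wrist_force: [-0.6, -0.2, 0.7]
opening: 0.253
grasp_force: 0.0
[ 0.55959371 -0.1776739   0.25099963] [-0.51   0.177  1.53   0.     1.435 -1.678]
237 389 145 274
((0.5581172108650208, -0.1854078471660614), (0.1521580070257187, 0.13608130812644958), 71.13729858398438) 4.496124031007752
```

View pics/calcrop.png

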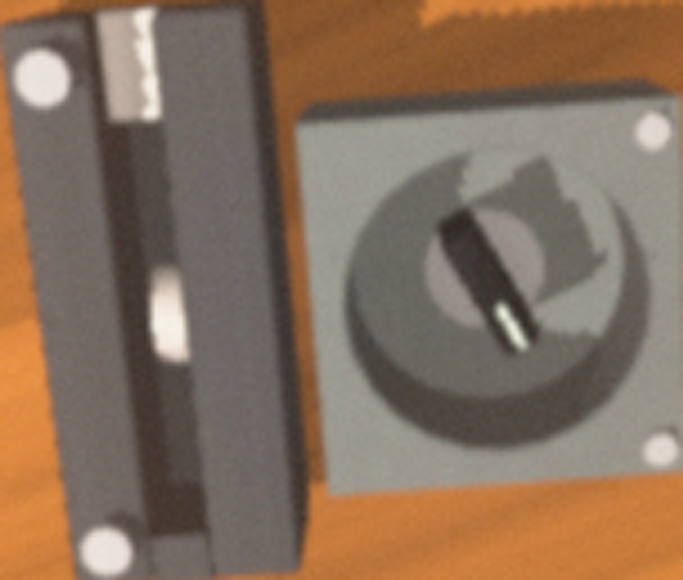

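Caliper crop: the keeper is at crop (130,65), the piston at (170,315), and the knob bar runs (455,220) to (520,340). In the rack, the near plate (y 0.147) shows no toe at -x and the other two do, so one of those two is the double. I'll check the far ends from the scene camera and refine the knob pose.

```bash
python3 - <<'E'
from h import *
fs=[];ps=[]
for i in range(3):
    f,w,c,T=look("scene"); fs.append(f.astype(float)); ps.append(w)
f=np.mean(fs,0).astype(np.uint8); w=np.nanmedian(ps,0)
cv2.imwrite("pics/racksc.png",cv2.resize(f[155:240,340:440],None,fx=6,fy=6,interpolation=cv2.INTER_CUBIC))
P=w.reshape(-1,3); a=-.0625; Rx=np.array([np.cos(a),np.sin(a)]);Ry=np.array([-Rx[1],Rx[0]])
for k,cc in enumerate([[.5757,.1469],[.579,.2015],[.5825,.256]]):
    q=P[:,:2]-cc;x=q@Rx;y=q@Ry
    for s in (-1,1):
        m=(abs(y)<.006)&(s*x>.048)&(s*x<.060)&(P[:,2]>.003)&(P[:,2]<.07); print(k,s,m.sum(),np.sort(P[m][:,2].round(3)))
# knob
d=np.load("wc.npz");w=d["w"]; m=(abs(w[...,0]-.57)<.03)&(abs(w[...,1]+.152)<.03)
k=w[m&(w[...,2]>.037)&(w[...,2]<.048)]
print("knob",k.mean(0),cv2.minAreaRect(k[:,:2].astype(np.float32)),len(k))
k=w[m&(w[...,2]>.0105)&(w[...,2]<.016)];print(len(k),cv2.minEnclosingCircle(k[:,:2].astype(np.float32)))
# rim circle: top of grey half 
ya=-.329;X=np.array([np.cos(ya),np.sin(ya)]);Y=np.array([-X[1],X[0]])
q=w[...,:2]-[.5581,-.1854]; x=q@X;y=q@Y
g=(abs(w[...,2]-.055)<.003)&(abs(x)<.05)&(y>-.02)&(y<.085)
print("grey",x[g].min(),x[g].max(),y[g].min(),y[g].max())
g=(abs(w[...,2]-.060)<.003)&(abs(x)<.08)&(y<.0)&(y>-.09);print("dark",x[g].min(),x[g].max(),y[g].min(),y[g].max(),np.median(w[...,2][g]))
for r in (-.03,0.03):
    s=g&(abs(x-r)<.006); h=np.sort(y[s]); i=np.argmax(np.diff(h)); print("slot edges",r,h[i],h[i+1])
s=(abs(y+.045)<.006)&(abs(x)<.075)
for lo in np.arange(-.07,.07,.005):
    z=w[...,2][s&(x>=lo)&(x<lo+.005)]; print(round(lo,3),np.nanmedian(z).round(3) if len(z) else None,end="; ")
E
```

```text
0 -1 17 [0.008 0.008 0.008 0.009 0.009 0.009 0.009 0.009 0.009 0.01  0.01  0.01
 0.01  0.01  0.011 0.012 0.012]
0 1 20 [0.008 0.008 0.008 0.009 0.009 0.009 0.009 0.009 0.01  0.01  0.01  0.01
 0.01  0.011 0.011 0.011 0.011 0.012 0.012 0.012]
1 -1 9 [0.018 0.022 0.022 0.023 0.023 0.023 0.023 0.024 0.024]
1 1 23 [0.01  0.01  0.01  0.01  0.011 0.011 0.011 0.012 0.012 0.017 0.019 0.02
 0.02  0.021 0.021 0.022 0.022 0.022 0.023 0.023 0.023 0.024 0.024]
2 -1 12 [0.009 0.012 0.016 0.02  0.02  0.021 0.021 0.021 0.022 0.022 0.023 0.025]
2 1 18 [0.008 0.009 0.009 0.009 0.009 0.01  0.01  0.01  0.011 0.011 0.011 0.011
 0.011 0.011 0.012 0.012 0.012 0.013]
knob [ 0.57468454 -0.15447362  0.04141782] ((0.5858044028282166, -0.14979484677314758), (0.04910491034388542, 0.050289664417505264), 66.00204467773438) 319
456 ((0.5765610933303833, -0.15493306517601013), 0.03449259698390961)
grey -0.04786276223176722 0.049988862706931925 -0.019992415814035797 0.07608356116095946
dark -0.06799147320017686 0.06804841810588681 -0.07599859842294561 -0.019838990507542908 0.05931632403402087
slot edges -0.03 -0.055592901201692684 -0.041761999895822625
slot edges 0.03 -0.056124434402492374 -0.04186590248437787
-0.07 0.043; -0.065 0.045; -0.06 0.045; -0.055 0.045; -0.05 0.045; -0.045 0.057; -0.04 0.021; -0.035 0.058; -0.03 0.04; -0.025 0.364; -0.02 0.356; -0.015 0.36; -0.01 0.059; -0.005 0.049; 0.0 0.052; 0.005 0.051; 0.01 0.049; 0.015 0.059; 0.02 0.059; 0.025 0.02; 0.03 0.058; 0.035 0.021; 0.04 0.058; 0.045 0.038; 0.05 0.039; 0.055 0.056; 0.06 0.059; 0.065 0.059; 0.07 None;
```

View pics/racksc.png

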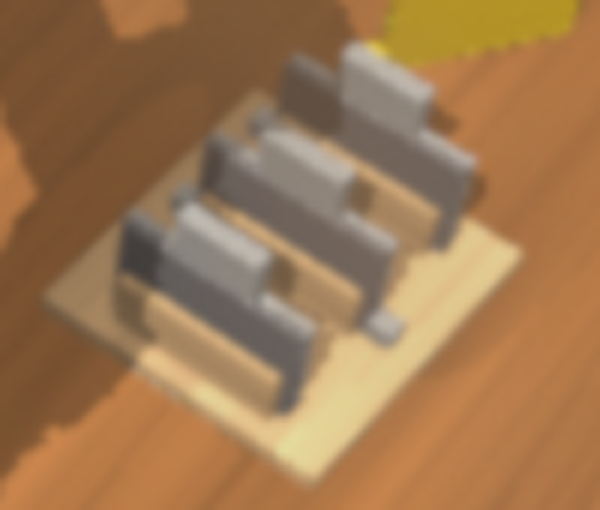

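The view confirms it. The near plate (crop 220,290) has no toe, so it's plain. The middle one shows toes at both ends, (185,195) and (385,325), so it's the double. The far one (400,120) has a toe only at (260,125), so it's the wanted pad, standing at about (0.583, 0.256). Now the knob.

```bash
python3 - <<'E'
from h import *
d=np.load("wc.npz");w=d["w"];f=d["f"].astype(int)
C=np.array([.5684,-.1551])
r=np.hypot(w[...,0]-C[0],w[...,1]-C[1]); v=f.max(2)
rel=(r<.024)&(w[...,2]>.035)&(w[...,2]<.05)
k=w[rel]; print(len(k),k[:,2].round(3)[:10], v[rel].mean())
rr=cv2.minAreaRect(k[:,:2].astype(np.float32)); print(k.mean(0).round(4),rr)
u,s,vt=np.linalg.svd(k[:,:2]-k[:,:2].mean(0),full_matrices=False); print("pca",vt[0],np.arctan2(vt[0,1],vt[0,0]),s)
# rim edge points: floor (z<.02) enclosing & rim z~.055 inner radius fit
from scipy.optimize import least_squares
g=(abs(w[...,2]-.055)<.004)&(r>.028)&(r<.043)
# innermost rim point per angle
P=w[g][:,:2]; th=np.arctan2(*(P-C).T[::-1]); b=np.digitize(th,np.linspace(-np.pi,np.pi,37)); 
Q=np.array([P[b==i][np.argmin(np.hypot(*(P[b==i]-C).T))] for i in np.unique(b)])
s=least_squares(lambda p:np.hypot(*(Q-p[:2]).T)-p[2],[*C,.036],loss='soft_l1',f_scale=.001); print("rim",s.x,len(Q))
E
```

```text
282 [0.036 0.038 0.036 0.038 0.04  0.041 0.04  0.037 0.039 0.04 ] 81.06737588652483
[ 0.5716 -0.1575  0.0411] ((0.5723807215690613, -0.1575031578540802), (0.03391600400209427, 0.010061557404696941), 8.643179893493652)
pca [0.98888367 0.14869123] 0.14924466105516915 [0.16516416 0.04861648]
rim [ 0.57251914 -0.15660271  0.03581841] 36
```

```bash
python3 -m handwheel '[[[-0.5,-0.37,2.41,6,0,0,10],[-0.5,-0.37,2.41,12,0,0,100],[-0.5,-0.37,2.41,12,0,0,100],[-0.5,-0.37,2.41,12,0,0,100],[-0.5,-0.37,2.41,12,0,0,100],[-0.5,-0.37,2.41,12,0,0,100],[-0.5,-0.37,2.41,12,0,0,100],[-0.5,-0.37,2.41,12,0,0,100],[-0.5,-0.37,2.41,12,0,0,100],[-0.5,-0.37,2.41,12,0,0,100]]]'
python3 -m handwheel '[[[-0.5,0,0,0,0,0,48.3],[-0.5,0,0,0,0,0,48.3],[-0.5,0,0,0,0,0,48.3],[-0.5,0,0,0,0,0,48.3],[-0.5,0,0,0,0,0,48.3],[-0.5,0,0,0,0,0,48.3]]]'
python3 - <<'E'
from h import *
o=status.get_obs(); M=Rq(o["eef_rot"]); print(o["eef_pos"],o["q"].round(3),"y az",np.degrees(np.arctan2(M[1,1],M[0,1])))
print("shift cm",M.T@(np.array([.5724,-.157,.017])-o["eef_pos"])*100)
f,w,c,T=look("wrist")
r=np.hypot(w[...,0]-.5724,w[...,1]+.157); k=w[(r<.022)&(w[...,2]>.036)&(w[...,2]<.047)]
print(len(k), cv2.minAreaRect(k[:,:2].astype(np.float32)) if len(k)>5 else 0)
E
```

```text
time_s: 4.03
eef_pos: [0.5724, -0.1585, 0.131]
eef_rot: [0.0, 0.88, 0.474, 0.0]
wrist_force: [-0.4, -0.7, 0.0]
opening: 0.248
grasp_force: 0.0
time_s: 4.78
eef_pos: [0.5724, -0.1586, 0.131]
eef_rot: [0.0, 0.997, 0.075, 0.0]
wrist_force: [0.1, -0.5, 0.5]
opening: 0.25
grasp_force: 0.0
[ 0.57238148 -0.15857155  0.13096435] [-0.47   0.303  1.628  0.     1.21   0.951] y az -81.3928804463226
shift cm [ 0.0244645  -0.15555332 11.39643053]
555 ((0.5736159682273865, -0.15750709176063538), (0.03326469659805298, 0.009320027194917202), 8.49759578704834)
```

```bash
python3 -m handwheel '[[[-0.5,0.08,-0.14,5,0,0,0],[-0.5,0.08,-0.14,9,0,0,0],[-0.5,0.08,-0.14,11.2,0,0,0],[-0.5,0.08,-0.14,11.2,0,0,0],[-1,0.08,-0.14,11.2,0,0,0],[-1,0.08,-0.14,11.2,0,0,0],[-1,0.08,-0.14,11.2,0,0,0]]]'
```

```text
time_s: 5.7
eef_pos: [0.5733, -0.1581, 0.0196]
eef_rot: [0.0, 0.997, 0.074, 0.001]
wrist_force: [0.5, -2.7, -3.9]
opening: 0.07
grasp_force: 58.9
```

```bash
python3 -m handwheel '[[[-1,0,0,0,0,0,-9],[-1,0,0,0,0,0,-18],[-1,0,0,0,0,0,-27],[-1,0,0,0,0,0,-36],[-1,0,0,0,0,0,-45],[-1,0,0,0,0,0,-54],[-1,0,0,0,0,0,-63],[-1,0,0,0,0,0,-72],[-1,0,0,0,0,0,-81],[-1,0,0,0,0,0,-90]]]'
python3 -m handwheel '[[[-1,0,0,0,0,0,-8],[-1,0,0,0,0,0,-14],[-1,0,0,0,0,0,-18],[-1,0,0,0,0,0,-18]]]'
python3 -c "
from h import *
o=status.get_obs();M=Rq(o['eef_rot']);print(np.degrees(np.arctan2(M[1,1],M[0,1])),o['torque'],o['wrist_force'],o['q'])"
```

```text
time_s: 6.95
eef_pos: [0.5738, -0.1586, 0.0196]
eef_rot: [0.001, 0.651, 0.759, 0.0]
wrist_force: [1.6, -4.1, -5.6]
opening: 0.078
grasp_force: 58.6
time_s: 7.45
eef_pos: [0.5739, -0.1586, 0.0197]
eef_rot: [0.002, 0.526, 0.85, -0.0]
wrist_force: [3.1, -5.7, -5.4]
opening: 0.078
grasp_force: 58.6
26.4685866786927 [-0.79762518 -0.44319231 -0.00157757] [ 3.05301926 -5.74339065 -5.39712907] [-4.68479844e-01  4.58001932e-01  1.67727511e+00 -4.71426068e-04
  1.00333735e+00 -9.30189117e-01]
```

```bash
T="from h import *
o=status.get_obs();M=Rq(o['eef_rot']);print(np.degrees(np.arctan2(M[1,1],M[0,1])),o['torque'],o['wrist_force'],o['q'][5])"
python3 -m handwheel '[[[-1,0,0,0,0,0,-2],[-1,0,0,0,0,0,-3],[-1,0,0,0,0,0,-3]]]'; python3 -c "$T"
python3 -m handwheel '[[[-1,0,0,0,0,0,-2],[-1,0,0,0,0,0,-3],[-1,0,0,0,0,0,-3]]]'; python3 -c "$T"
```

```text
time_s: 7.82
eef_pos: [0.574, -0.1586, 0.0197]
eef_rot: [0.001, 0.504, 0.863, -0.0]
wrist_force: [2.8, -4.5, -6.4]
opening: 0.072
grasp_force: 58.6
29.410491632743152 [-0.83502122 -0.42436567 -0.04746725] [ 2.84864805 -4.54862204 -6.37181222] -0.9815437346840703
time_s: 8.2
eef_pos: [0.574, -0.1586, 0.0197]
eef_rot: [0.001, 0.482, 0.876, -0.0]
wrist_force: [2.8, -4.9, -5.4]
opening: 0.076
grasp_force: 59.8
32.36789033284472 [-0.80561836 -0.43512522 -0.34667037] [ 2.78910935 -4.88920231 -5.43944119] -1.0334360117372754
```

```bash
python3 -m handwheel '[[[-1,0,0,0,0,0,-2],[-1,0,0,0,0,0,-2],[-0.5,0,0,0,0,0,0],[-0.5,0,0,0,0,0,0],[-0.5,0,0,-4,0,0,0],[-0.5,0,0,-9,0,0,0],[-0.5,0,0,-15,0,0,-20],[-0.5,0,0,-15,0,0,-40],[-0.5,0,0,-15,0,0,-40],[-0.5,0,0,-15,0,0,-40]]]'
cat > cal.py <<'E'
from h import *
import sys
n=sys.argv[1]
f,w,c,T=look("wrist"); 
w=np.nanmedian([w]+[look("wrist")[1] for _ in range(2)],0); np.savez(n+".npz",f=f,w=w,T=T); cv2.imwrite(f"pics/{n}.png",f)
print(status.get_obs()["eef_pos"],"cam",T[:3,3].round(3))
r=np.hypot(w[...,0]-.573,w[...,1]+.157); k=w[(r<.022)&(w[...,2]>.036)&(w[...,2]<.047)]
if len(k)>20: print("knob",len(k),cv2.minAreaRect(k[:,:2].astype(np.float32)))
# yaw from slot-edge: dark tops
for ya in (-.329,):
  X=np.array([np.cos(ya),np.sin(ya)]);Y=np.array([-X[1],X[0]])
  q=w[...,:2]-[.5725,-.157]; x=q@X; y=q@Y+.035; z=w[...,2]
  L=[];U=[];D=[]
  for r in np.arange(-.045,.046,.005):
    s=(abs(x-r)<.0025)&(y<0)&(y>-.085)&(abs(z-.06)<.004)
    h=np.sort(y[s]); 
    if len(h)<8: continue
    i=np.argmax(np.diff(h)); L.append((r,h[i]));U.append((r,h[i+1]));D.append((r,h[0]))
  for nm,A in (("lo",L),("hi",U),("out",D)):
    A=np.array(A); p=np.polyfit(A[:,0],A[:,1],1); print(nm,"slope",p[0].round(4),"y0",p[1].round(4),"res",np.std(A[:,1]-np.polyval(p,A[:,0])).round(4),len(A))
  s=(abs(z-.06)<.004)&(y<-.02)&(y>-.08)&(abs(x)<.09); print("dark x",np.percentile(x[s],[.3,99.7]).round(4))
  mid=(abs(y+.046)<.004)&(abs(x)<.075)
  for lo in np.arange(-.074,.074,.004):
    zz=z[mid&(x>=lo)&(x<lo+.004)]; print(round(lo*1000+2),[round(1000*v) for v in np.nanpercentile(zz,[10,50,90])] if len(zz) else None,end="; ")
E
python3 cal.py c1
```

```text
time_s: 9.45
eef_pos: [0.5729, -0.1572, 0.1695]
eef_rot: [0.0, 0.15, 0.989, 0.0]
wrist_force: [0.2, -1.0, -0.8]
opening: 0.248
grasp_force: 0.0
[ 0.57284773 -0.15732442  0.16920142] cam [ 0.501 -0.135  0.332]
knob 453 ((0.5725282430648804, -0.15756836533546448), (0.010185413993895054, 0.033742595463991165), 28.602619171142578)
lo slope -0.0024 y0 -0.0525 res 0.0001 19
hi slope -0.0023 y0 -0.0382 res 0.0003 19
out slope 0.0024 y0 -0.0721 res 0.0004 19
dark x [-0.0719  0.0627]
-72 [-1, 44, 45]; -68 [44, 44, 45]; -64 [44, 45, 45]; -60 [44, 45, 45]; -56 [44, 44, 45]; -52 [44, 44, 45]; -48 [43, 44, 45]; -44 [19, 20, 20]; -40 [19, 20, 20]; -36 [19, 19, 20]; -32 [19, 20, 20]; -28 [19, 19, 20]; -24 [19, 19, 20]; -20 [19, 20, 20]; -16 [19, 20, 20]; -12 [19, 19, 20]; -8 [19, 19, 20]; -4 [18, 19, 20]; 0 [19, 19, 20]; 4 [19, 20, 20]; 8 [19, 20, 20]; 12 [19, 19, 20]; 16 [19, 19, 20]; 20 [19, 19, 20]; 24 [19, 19, 20]; 28 [19, 19, 20]; 32 [19, 20, 20]; 36 [19, 19, 20]; 40 [19, 19, 20]; 44 [19, 19, 20]; 48 [19, 19, 20]; 52 [30, 49, 59]; 56 [59, 59, 60]; 60 [59, 59, 60]; 64 [59, 59, 60]; 68 None; 72 None;
```

View pics/c1.png

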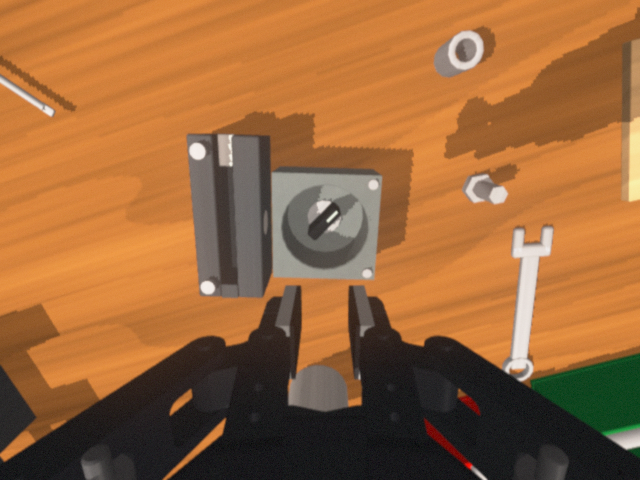

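The picture shows the piston no longer standing out into the slot. The bar lies at 118.6°, which is 2.40 rad from the caliper's x, so the knob is at its stop. The slot geometry also matches the spec: keeper edge at -48 mm, far wall at +51 mm, floor at 20 mm. Next I'll move to the pad and plan the insertion path.

```bash
python3 -m handwheel '[[[-0.1,11.3,39.8,0,0,0,-13.7],[-0.1,11.3,39.8,0,0,0,-13.7],[-0.1,11.3,39.8,0,0,0,-13.7],[-0.1,11.3,39.8,0,0,0,-13.7],[-0.1,11.3,39.8,0,0,0,-13.7],[-0.1,11.3,39.8,0,0,0,-13.7],[-0.1,11.3,39.8,0,0,0,-13.7],[-0.1,11.3,39.8,0,0,0,-13.7],[-0.1,11.3,39.8,0,0,0,-13.7]]]'
python3 - <<'E'
from h import *
f,w,c,T=look("wrist"); w=np.nanmedian([w]+[look("wrist")[1] for _ in range(2)],0)
o=status.get_obs(); M=Rq(o["eef_rot"]); print(o["eef_pos"],o["q"].round(2),"az",np.degrees(np.arctan2(M[1,1],M[0,1])))
k=w[(abs(w[...,0]-.5828)<.03)&(abs(w[...,1]-.256)<.015)&(w[...,2]>.083)&(w[...,2]<.095)]
r=cv2.minAreaRect(k[:,:2].astype(np.float32)); print(len(k),r,np.median(k[:,2]))
print("shift",M.T@(np.array([*r[0],.061])-o["eef_pos"])*100)
E
cat > plan.py <<'E'
import numpy as np, heapq
pad=np.array([[-57,0],[45,0],[45,55],[20,55],[20,80],[-20,80],[-20,55],[-45,55],[-45,12],[-57,12]],float)-[0,40]
# gripper tips: 22 wide, reach 19+ below grasp (27 above mid) -> treat as extra obstacle outline vs block top (both sides of slot)
out=np.vstack([a+(b-a)*t for a,b in zip(pad,np.roll(pad,-1,0)) for t in np.linspace(0,1,25)[:-1].reshape(-1,1)])
boxes=[(-72,-48,17,25),(51,90,-20,40),(-90,51,-40,0),(-90,-60,0,17)]
def sdf(p):
    m=np.full(len(p),1e3)
    for a,b,c,d in boxes:
        dx=np.maximum(a-p[:,0],p[:,0]-b);dz=np.maximum(c-p[:,1],p[:,1]-d)
        m=np.minimum(m,np.where((dx<0)&(dz<0),np.maximum(dx,dz),np.hypot(np.maximum(dx,0),np.maximum(dz,0))))
    return m
tips=np.array([[x,8.] for x in np.linspace(-11,11,9)]) # finger tips rel pad_mid (TCP 11 above... )
th=np.arange(0,.71,.05); xs=np.arange(-24,25,1.); zs=np.arange(40,131,1.)
C=np.zeros((len(th),len(xs),len(zs)))
for i,t in enumerate(th):
    # tilt t: +x end up
    R=np.array([[np.cos(t),-np.sin(t)],[np.sin(t),np.cos(t)]])
    P=out@R.T; G=tips@R.T
    for j,x in enumerate(xs):
        Q=(P[None]+np.stack([np.full(len(zs),x),zs],1)[:,None]).reshape(-1,2)
        C[i,j]=np.minimum(sdf(Q).reshape(len(zs),-1).min(1), G[:,1].min()+zs-40+ 0)
cost=np.where(C>0.2,1+40/np.maximum(C,.2)**2,np.inf)
start=(10,24,85); D={};prev={};pq=[]
for i in range(len(th)):
    for j in range(len(xs)):
        if np.isfinite(cost[i,j,-1]): D[i,j,90]=0; pq.append((0,(i,j,90)))
goal=(0,list(xs).index(1),1)
heapq.heapify(pq)
while pq:
    d,n=heapq.heappop(pq)
    if d>D[n]: continue
    if n==goal: break
    for di in (-1,0,1):
        for dj in (-1,0,1):
            for dk in (-1,0,1):
                m=(n[0]+di,n[1]+dj,n[2]+dk)
                if not(0<=m[0]<len(th) and 0<=m[1]<len(xs) and 0<=m[2]<len(zs)) : continue
                e=d+cost[m]*(abs(dj)+abs(dk)+2*abs(di)+.01)
                if e<D.get(m,np.inf): D[m]=e;prev[m]=n;heapq.heappush(pq,(e,m))
p=[goal]
while p[-1] in prev: p.append(prev[p[-1]])
for n in p[::-1]: print(f"th {th[n[0]]:.2f} x {xs[n[1]]:.0f} z {zs[n[2]]:.0f} clr {C[n]:.1f}",end=" | ")
E
python3 plan.py
```

```text
time_s: 10.72
eef_pos: [0.5845, 0.2555, 0.1687]
eef_rot: [-0.0, 0.034, 0.999, -0.0]
wrist_force: [0.4, -0.4, -0.3]
opening: 0.45
grasp_force: 0.0
[0.58493415 0.25454195 0.1689228 ] [ 0.22  0.36  1.48 -0.    1.31 -1.28] az 86.06565782019474
749 ((0.5827236771583557, 0.25595417618751526), (0.009741256944835186, 0.039907317608594894), 86.23893737792969) 0.08933468988544241
shift [ 0.22906875  0.12863935 10.7922704 ]
th 0.45 x 0 z 130 clr 46.4 | th 0.45 x 0 z 129 clr 45.4 | th 0.45 x 0 z 128 clr 44.5 | th 0.45 x 0 z 127 clr 43.5 | th 0.45 x 0 z 126 clr 42.6 | th 0.45 x 0 z 125 clr 41.6 | th 0.45 x 0 z 124 clr 40.7 | th 0.45 x 0 z 123 clr 39.8 | th 0.45 x 0 z 122 clr 38.8 | th 0.45 x 0 z 121 clr 37.9 | th 0.45 x 0 z 120 clr 37.0 | th 0.45 x 0 z 119 clr 36.0 | th 0.45 x 0 z 118 clr 35.1 | th 0.45 x 0 z 117 clr 34.2 | th 0.45 x 0 z 116 clr 33.3 | th 0.45 x 0 z 115 clr 32.4 | th 0.45 x 0 z 114 clr 31.5 | th 0.45 x 0 z 113 clr 30.6 | th 0.45 x 0 z 112 clr 29.7 | th 0.45 x 0 z 111 clr 28.9 | th 0.45 x 0 z 110 clr 28.0 | th 0.45 x 0 z 109 clr 27.1 | th 0.45 x 0 z 108 clr 26.3 | th 0.45 x 0 z 10
[... 1344 characters left out ...]
lr 3.2 | th 0.45 x -7 z 63 clr 2.2 | th 0.40 x -7 z 62 clr 2.5 | th 0.40 x -7 z 61 clr 1.9 | th 0.35 x -7 z 60 clr 1.7 | th 0.35 x -7 z 59 clr 1.9 | th 0.35 x -7 z 58 clr 0.9 | th 0.30 x -6 z 57 clr 1.9 | th 0.30 x -6 z 56 clr 0.9 | th 0.25 x -5 z 55 clr 1.8 | th 0.25 x -4 z 55 clr 1.5 | th 0.25 x -4 z 54 clr 1.1 | th 0.20 x -3 z 53 clr 1.7 | th 0.20 x -3 z 52 clr 1.5 | th 0.15 x -2 z 51 clr 1.3 | th 0.15 x -2 z 50 clr 1.9 | th 0.15 x -2 z 49 clr 0.9 | th 0.10 x -1 z 48 clr 1.9 | th 0.10 x 0 z 48 clr 2.0 | th 0.10 x 0 z 47 clr 1.5 | th 0.05 x 0 z 46 clr 1.4 | th 0.05 x 1 z 45 clr 2.2 | th 0.05 x 1 z 44 clr 1.2 | th 0.00 x 1 z 43 clr 2.0 | th 0.00 x 1 z 42 clr 2.0 | th 0.00 x 1 z 41 clr 1.0 |
```

```bash
python3 -m handwheel '[[[-0.1,0.2,0.1,4,0,0,-0.4],[-0.1,0.2,0.1,8,0,0,-0.4],[-0.1,0.2,0.1,10.8,0,0,-0.4],[-0.1,0.2,0.1,10.8,0,0,-0.4],[-1,0.2,0.1,10.8,0,0,-0.4],[-1,0.2,0.1,10.8,0,0,-0.4],[-1,0.2,0.1,10.8,0,0,-0.4],[-1,0.2,0.1,10.8,0,0,-0.4]]]'
python3 - <<'E'
from h import *
P=[]
for i in range(8):
    camera("wrist"); o=status.get_obs(); P.append(o["eef_pos"])
print(np.mean(P,0),np.std(P,0),o["wrist_force"],o["torque"],o["opening"])
E
```

```text
time_s: 11.88
eef_pos: [0.5845, 0.2573, 0.0632]
eef_rot: [0.002, 0.03, 1.0, 0.0]
wrist_force: [-0.1, -1.4, 6.4]
opening: 0.09
grasp_force: 61.3
[0.58449542 0.25730477 0.06318657] [1.50789065e-05 9.28224830e-06 1.24406709e-05] [ 0.34360808 -1.07476967  6.72110123] [-0.229015    0.03666019  0.00448253] 0.08854932203251024
```

```bash
python3 -m handwheel '[[[-1,0,0,-3,0,0,0],[-1,0,0,-8,0,0,0],[-1,0,0,-12.7,0,0,0],[-1,0,0,-12.7,0,0,0],[-1,0.5,-10,-12.7,0,0,4],[-1,0.5,-20,-12.7,0,0,8],[-1,0.5,-30,-12.7,0,0,12],[-1,0.5,-40,-12.7,0,0,15.4],[-1,0.5,-49.3,-12.7,0,0,15.4],[-1,0.5,-49.3,-12.7,0,0,15.4]]]'
cat > hov.py <<'E'
from h import *
import sys
n=sys.argv[1]
W=[];fs=[]
for i in range(4):
    f,w,c,T=look("wrist"); W.append(w)
w=np.nanmedian(W[1:],0); o=status.get_obs(); M=Rq(o["eef_rot"]); p=o["eef_pos"]
np.savez(n+".npz",f=f,w=w,T=T,M=M,p=p); cv2.imwrite(f"pics/{n}.png",f)
print(p.round(4),"az",np.degrees(np.arctan2(M[1,1],M[0,1])).round(2),"tilt",M[:,2].round(3),"F",o["wrist_force"].round(1),"q",o["q"].round(2),o["opening"])
E
python3 hov.py v1
```

```text
time_s: 13.52
eef_pos: [0.5542, -0.1182, 0.1858]
eef_rot: [-0.001, 0.163, 0.987, 0.0]
wrist_force: [0.9, -0.2, -3.3]
opening: 0.088
grasp_force: 60.1
[ 0.5544 -0.1177  0.1858] az 71.03 tilt [-0.003  0.002 -1.   ] F [ 0.1  1.2 -4.4] q [-0.42  0.19  1.65  0.    1.31 -1.66] 0.09189760706607131
```

View pics/v1.png

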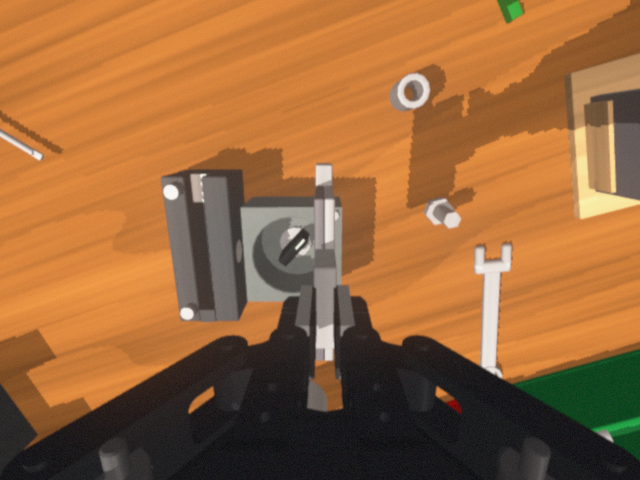

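The view shows the pad held at (324,250) with its toe at (323,165), and the slot at (205,245). Both are in one image, so I can measure their relative offset.

```bash
python3 - <<'E'
from h import *
d=np.load("v1.npz"); w=d["w"];p=d["p"];M=d["M"]
ya=-.331;X=np.array([np.cos(ya),np.sin(ya)]);Y=np.array([-X[1],X[0]])
q=w[...,:2]-p[:2]; x=q@X;y=q@Y;z=w[...,2]
L=[];U=[]
x0=(np.array([.5464,-.2329])-p[:2])@X; y0=(np.array([.5464,-.2329])-p[:2])@Y; print("expected slot rel",x0,y0)
for r in np.arange(-.045,.046,.005):
    s=(abs(x-x0-r)<.0025)&(abs(y-y0)<.03)&(abs(z-.06)<.004); h=np.sort(y[s])
    if len(h)<8: continue
    i=np.argmax(np.diff(h)); L.append((r,h[i]));U.append((r,h[i+1]))
for A in (L,U):
    A=np.array(A); c=np.polyfit(A[:,0],A[:,1],1); print("edge",c.round(4),len(A))
mid=np.mean([a[1] for a in L]+[a[1] for a in U])
s=(abs(y-mid)<.004)
for a in np.arange(-.056,-.040,.002):
    zz=z[s&(abs(x-x0-a)<.001)]; print(round(a*1e3),np.round(np.nanmedian(zz)*1e3) if len(zz) else None,end=";")
for a in np.arange(.044,.058,.002):
    zz=z[s&(abs(x-x0-a)<.001)]; print(round(a*1e3),np.round(np.nanmedian(zz)*1e3) if len(zz) else None,end=";")
# dark block x extents
g=(abs(z-.06)<.003)&(abs(y-mid)<.026)&(abs(x-x0)<.09); print("\ndark x",np.percentile(x[g]-x0,[.3,99.7]))
# pad
for nm,lo,hi in (("toe",.135,.152),("body",.180,.194),("tab",.204,.222)):
    g=(z>lo)&(z<hi)&(abs(y)<.007)&(x<.06)&(x>-.08)
    if g.sum()<10: print(nm,g.sum());continue
    k=w[g]; print(nm,g.sum(),"x",np.percentile(x[g],[.5,99.5]).round(4),"y",np.percentile(y[g],[1,50,99]).round(4),"z",np.percentile(z[g],[5,50,95]).round(4), np.polyfit(x[g],y[g],1).round(4), "zslope",np.polyfit(x[g],z[g],1).round(3))
E
```

```text
expected slot rel 0.029851117213081434 -0.1116015448733039
edge [-0.0055 -0.1192] 19
edge [-0.0018 -0.1046] 19
-56 45.0;-54 45.0;-52 45.0;-50 45.0;-48 44.0;-46 None;-44 None;-42 None;44 None;46 None;48 None;50 48.0;52 55.0;54 59.0;56 59.0;58 59.0;
dark x [-0.07202666  0.06346541]
toe 272 x [-0.0571 -0.0446] y [-0.0069 -0.004  -0.0005] z [0.1426 0.1443 0.1481] [-0.0065 -0.0042] zslope [0.265 0.158]
body 950 x [-0.0449  0.0443] y [-0.0068 -0.0035 -0.0002] z [0.186  0.1871 0.1888] [-0.0013 -0.0035] zslope [0.    0.187]
tab 1463 x [-0.0199  0.0194] y [-0.0069 -0.0034  0.0064] z [0.2099 0.2122 0.2185] [-0.0547 -0.0031] zslope [0.004 0.213]
```

```bash
python3 - <<'E'
from h import *
d=np.load("v1.npz"); w0=d["w"];M0=d["M"];p0=d["p"];T=d["T"]
print("hand-eye",(M0.T@(T[:3,3]-p0)).round(4),(M0.T@T[:3,:3]).round(3).tolist())
f,w,c,T=look("wrist"); o=status.get_obs(); M=Rq(o["eef_rot"]);p=o["eef_pos"]; print(p,c["hand_eye"].round(4).tolist(),c["fx"],c["cx"])
for nm,ww,MM,pp in (("old",w0,M0,p0),("new",w,M,p)):
    t=(ww-pp)@MM
    for n,lo,hi in (("toe",-.052,-.036),("body",-.009,.006)):
        # tool z points down: z_tool = -(height above TCP)
        h=-t[...,2]; g=(h>lo)&(h<hi)&(abs(t[...,1])<.02)&(t[...,0]>.025)&(t[...,0]<.062)
        print(nm,n,g.sum(),"y",np.percentile(t[...,1][g],[1,50,99]).round(4),"x",np.percentile(t[...,0][g],[1,99]).round(4),"h",np.median(h[g]).round(4), "cols",np.where(g)[1].min(),np.where(g)[1].max(),"row",np.where(g)[0].min(),np.where(g)[0].max())
E
```

```text
hand-eye [ 0.0746 -0.0019 -0.1625] [[-0.003, -0.957, -0.291], [1.0, -0.003, -0.001], [-0.0, -0.291, 0.957]]
[ 0.55469209 -0.11644064  0.1860979 ] [[-0.0009, -0.9568, -0.2908, 0.0751], [1.0, -0.0011, 0.0007, -0.0002], [-0.001, -0.2908, 0.9568, -0.1626], [0.0, 0.0, 0.0, 1.0]] 345.2570438038607 324.4415408258447
old toe 404 y [-0.0143 -0.0058 -0.0005] x [0.0446 0.0569] h -0.0417 cols 315 332 row 163 187
old body 911 y [-0.01   -0.0051 -0.0003] x [0.0252 0.0449] h 0.0012 cols 314 334 row 194 238
new toe 402 y [-0.0067 -0.002   0.0032] x [0.046  0.0583] h -0.0418 cols 315 332 row 163 187
new body 960 y [-0.0063 -0.0014  0.0034] x [0.0254 0.0462] h 0.001 cols 314 334 row 194 241
```

```bash
cat > rel.py <<'E'
from h import *
W=[];P=[]
for i in range(4):
    f,w,c,T=look("wrist"); W.append(w); o=status.get_obs();P.append(o["eef_pos"])
w=np.nanmedian(W,0);p=P[-1];M=Rq(o["eef_rot"]); print("drift",np.ptp(P,0),p.round(4))
np.savez("rel.npz",w=w,p=p,M=M)
t=(w-p)@M; tx,ty,h=t[...,0],t[...,1],-t[...,2]; z=w[...,2]
ya=-.331;X=np.array([np.cos(ya),np.sin(ya)]);Y=np.array([-X[1],X[0]])
q=w[...,:2]-p[:2]; x=q@X;y=q@Y
S=np.array([.5464,-.2329])-p[:2];x0,y0=S@X,S@Y
L=[];U=[]
for r in np.arange(-.045,.046,.005):
    s=(abs(x-x0-r)<.0025)&(abs(y-y0)<.03)&(abs(z-.06)<.004); a=np.sort(y[s])
    if len(a)<8: continue
    i=np.argmax(np.diff(a)); L.append((r,a[i]));U.append((r,a[i+1]))
cs=[np.polyfit(*np.array(A).T,1) for A in (L,U)]; print("edges",np.round(cs,4).tolist(),"expected",x0.round(4),y0.round(4))
g=(abs(z-.06)<.003)&(abs(y-y0)<.026)&(abs(x-x0)<.09); print("dark x rel expected (-72,63):",np.percentile(x[g]-x0,[.3,99.7]).round(4))
for n,lo,hi in (("toe",-.052,-.036),("body",-.009,.006)):
    g=(h>lo)&(h<hi)&(abs(ty)<.02)&(tx>.025)&(tx<.062)
    print(n,g.sum(),"calY",np.percentile(y[g],[1,50,99]).round(4),"calX",np.percentile(x[g],[1,99]).round(4),"h",np.median(h[g]).round(4),"yaw",np.polyfit(x[g],y[g],1)[0].round(4))
E
python3 rel.py; tail -c 0 /dev/null; python3 -c "
from h import *;o=status.get_obs();M=Rq(o['eef_rot']);print(o['time_s'],M.round(3).tolist())"
```

```text
drift [0.00070689 0.00050889 0.00092654] [ 0.5557 -0.1153  0.1874]
edges [[-0.0009, -0.1215], [0.0047, -0.1069]] expected 0.0294 -0.1143
dark x rel expected (-72,63): [-0.072   0.0628]
toe 403 calY [-0.0062 -0.0015  0.0033] calX [-0.059  -0.0467] h -0.0423 yaw 0.0121
body 977 calY [-0.0057 -0.0009  0.004 ] calX [-0.0467 -0.0253] h 0.0005 yaw 0.0021
13.975 [[-0.947, 0.32, -0.001], [0.32, 0.947, 0.001], [0.001, 0.0, -1.0]]
```

```bash
python3 -m handwheel '[[[-1,-0.7,-3,0,0,-6,0],[-1,-1.4,-6,1,0,-12,0],[-1,-2,-9,2,0,-18,0],[-1,-2.4,-11,3.5,0,-23,0],[-1,-2.49,-11.4,5,0,-25.8,0],[-1,-2.49,-11.4,6,0,-25.8,0],[-1,-2.49,-11.4,6.4,0,-25.8,0],[-1,-2.49,-11.4,6.4,0,-25.8,0],[-1,-2.49,-11.4,6.4,0,-25.8,0],[-1,-2.49,-11.4,6.4,0,-25.8,0]]]'
cat > tilt.py <<'E'
from h import *
import sys
W=[];P=[]
for i in range(4):
    f,w,c,T=look("wrist"); W.append(w); o=status.get_obs();P.append(o["eef_pos"])
w=np.nanmedian(W,0);p=P[-1];M=Rq(o["eef_rot"]); print("drift",np.ptp(P,0).round(4),p.round(4),"F",o["wrist_force"].round(1),"q",o["q"].round(2))
if len(sys.argv)>1: cv2.imwrite(f"pics/{sys.argv[1]}.png",f)
ya=-.330;X=np.array([np.cos(ya),np.sin(ya)]);Y=np.array([-X[1],X[0]])
A=np.array([[*X,0],[*Y,0],[0,0,1]])
S=np.array([.5464,-.2329,.020])
rel=(p-S)@A.T*1e3; Rt=A@M   # tool axes in slot frame
pz=-Rt[:,2]; px=-Rt[:,0]; t=np.arctan2(px[2],px[0]); yaw=np.arctan2(Rt[0,1],Rt[1,1])
mid=rel-14*pz-1.8*px
print("TCP rel slot mm",rel.round(1),"tilt",t.round(3),"roll",np.round(Rt[2,1],4),"yawerr",(-yaw).round(4),"=> mid",mid.round(1))
x,y=((w[...,:2]-S[:2])@X),((w[...,:2]-S[:2])@Y); z=w[...,2]
L=[];U=[]
for r in np.arange(-.045,.046,.005):
    s=(abs(x-r)<.0025)&(abs(y)<.026)&(abs(z-.06)<.004); a=np.sort(y[s])
    if len(a)<8: continue
    i=np.argmax(np.diff(a))
    if .011<a[i+1]-a[i]<.017: L.append((r,a[i]));U.append((r,a[i+1]))
for B in (L,U):
    if len(B)>2: print("edge",np.polyfit(*np.array(B).T,1).round(4),len(B),end=" ")
tt=((w-S)@A.T-rel/1e3)@Rt  # tool coords
u,v,hh=tt[...,0],tt[...,1],-tt[...,2]
for n,lo,hi in (("toe",-.052,-.036),("body",-.009,.006)):
    g=(hh>lo)&(hh<hi)&(abs(v)<.02)&(u>.025)&(u<.064)
    if g.sum()>10: print("\n",n,g.sum(),"slot y",np.percentile(y[g],[1,50,99]).round(4),"slot x",np.percentile(x[g],[1,99]).round(4),"z",np.median(z[g]).round(4),"tool u",np.percentile(u[g],[1,99]).round(4),"v",np.median(v[g]).round(4),"h",np.median(hh[g]).round(4),end="")
E
python3 tilt.py t1
```

```text
time_s: 15.22
eef_pos: [0.5432, -0.2329, 0.1245]
eef_rot: [0.221, 0.159, 0.962, -0.037]
wrist_force: [-0.7, -0.0, -3.8]
opening: 0.089
grasp_force: 60.1
drift [0.0003 0.     0.0003] [ 0.5427 -0.2329  0.1241] F [ 0.3 -0.3 -3.8] q [-0.7   0.04  2.03  0.26  0.66 -2.11]
TCP rel slot mm [ -3.5  -1.2 104.1] tilt 0.45 roll -0.0001 yawerr 0.002 => mid [ 1.  -1.2 90.7]
edge [-0.0343 -0.0084] 17 edge [0.0005 0.0066] 17 
 toe 2005 slot y [-0.0209 -0.0033  0.0184] slot x [-0.043  -0.0182] z 0.0594 tool u [0.0413 0.0638] v -0.0021 h -0.0449
 body 977 slot y [-0.0064 -0.0016  0.0033] slot x [-0.0456 -0.027 ] z 0.1099 tool u [0.0253 0.0463] v -0.0003 h 0.002
```

View pics/t1.png

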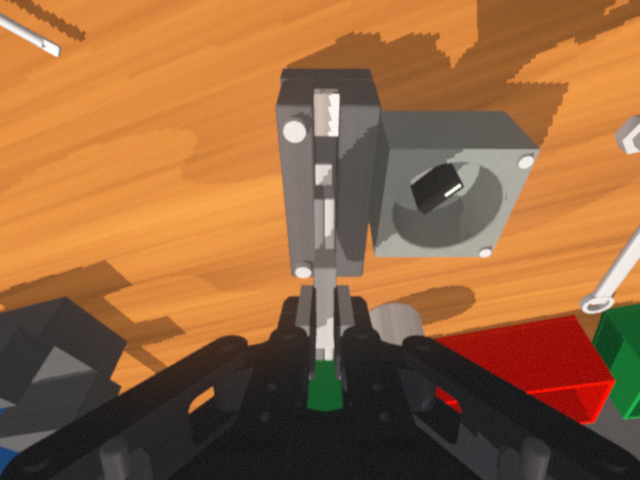

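In the view, the toe is at (323,175) over the slot, whose centre is near pixel column 327. The keeper is at (327,110). The pad sits about 1 mm to the -y side of the slot's centreline. Next I'll work out finer waypoints and rows.

```bash
cat > rows.py <<'E'
from h import *
import sys
# args: waypoints "x,y,z,tilt" (mid rel slot, mm)
o=status.get_obs();p=o["eef_pos"];M=Rq(o["eef_rot"])
ya=-.330;X=np.array([np.cos(ya),np.sin(ya)]);Y=np.array([-X[1],X[0]])
A=np.array([[*X,0],[*Y,0],[0,0,1]]); S=np.array([.5464,-.2329,.020])
rel=(p-S)@A.T*1e3; Rt=A@M; pz=-Rt[:,2];px=-Rt[:,0]
print("now mid",(rel-14*pz-1.8*px).round(1),"tilt",np.arctan2(px[2],px[0]).round(3),"F",(A@o["wrist_force"]).round(1),"t",o["time_s"])
for a in sys.argv[1:]:
    x,y,z,t=map(float,a.split(","))
    px=np.array([np.cos(t),0,np.sin(t)]);pz=np.array([-np.sin(t),0,np.cos(t)])
    Rg=np.stack([-px,[0,1,0],-pz],1)
    tcp=np.array([x,y,z])+14*pz+1.8*px
    print(a,(Rt.T@(tcp-rel)/10).round(2),R.from_matrix(Rt.T@Rg).as_rotvec(degrees=True).round(1))
E
sed -n '1,19p' plan.py > pl2.py; sed -i '/^th=/d;/^C=/d' pl2.py; cat >> pl2.py <<'E'
def clr(x,z,t):
    R=np.array([[np.cos(t),-np.sin(t)],[np.sin(t),np.cos(t)]]); return sdf(out@R.T+[x,z]).min()
for t,x,z in ((.45,-6,65),(.45,-7,63),(.4,-7,61.5),(.35,-7,59.5),(.3,-6,57),(.25,-4.5,55),(.2,-3,52.5),(.15,-2,50),(.1,-.5,47.8),(.05,.5,45),(0,1,42)):
    b=max((clr(x+a,z+c,t),x+a,z+c) for a in np.arange(-1.5,1.6,.25) for c in np.arange(-1.,1.1,.25)); print(t,"orig",round(clr(x,z,t),1),"best",np.round(b,2))
E
grep -n "for i,t" pl2.py && sed -i '/for i,t/,$!b' pl2.py; sed -i '/^for i,t/,/^$/{/^def clr/!{/^for i,t/d;/# tilt/d}}' pl2.py; sed -n 10,30p pl2.py; python3 pl2.py; python3 rows.py 0,0.9,70,.45 -4,-.3,66,.45
```

```text
13:for i,t in enumerate(th):
        m=np.minimum(m,np.where((dx<0)&(dz<0),np.maximum(dx,dz),np.hypot(np.maximum(dx,0),np.maximum(dz,0))))
    return m
tips=np.array([[x,8.] for x in np.linspace(-11,11,9)]) # finger tips rel pad_mid (TCP 11 above... )
    R=np.array([[np.cos(t),-np.sin(t)],[np.sin(t),np.cos(t)]])
    P=out@R.T; G=tips@R.T
    for j,x in enumerate(xs):
def clr(x,z,t):
    R=np.array([[np.cos(t),-np.sin(t)],[np.sin(t),np.cos(t)]]); return sdf(out@R.T+[x,z]).min()
for t,x,z in ((.45,-6,65),(.45,-7,63),(.4,-7,61.5),(.35,-7,59.5),(.3,-6,57),(.25,-4.5,55),(.2,-3,52.5),(.15,-2,50),(.1,-.5,47.8),(.05,.5,45),(0,1,42)):
    b=max((clr(x+a,z+c,t),x+a,z+c) for a in np.arange(-1.5,1.6,.25) for c in np.arange(-1.,1.1,.25)); print(t,"orig",round(clr(x,z,t),1),"best",np.round(b,2))
now mid [ 1.  -1.2 90.7] tilt 0.45 F [ 0.4 -0.2 -3.8] t 15.425
0,0.9,70,.45 [0.99 0.21 1.82] [0.  0.  0.1]
-4,-.3,66,.45 [1.52 0.09 2.  ] [0.  0.  0.1]  File "pl2.py", line 13
    R=np.array([[np.cos(t),-np.sin(t)],[np.sin(t),np.cos(t)]])
IndentationError: unexpected indent
```

```bash
python3 -m handwheel '[[[-1,0.3,0.09,0.5,0,0,0],[-1,0.6,0.09,1.1,0,0,0],[-1,0.9,0.09,1.64,0,0,0],[-1,0.9,0.09,1.64,0,0,0],[-1,0.9,0.09,1.64,0,0,0]]]'
sed -i '13,15d' pl2.py; python3 pl2.py; python3 tilt.py t2
python3 - <<'E'
from h import *
f,w,c,T=look("wrist")
ya=-.330;X=np.array([np.cos(ya),np.sin(ya)]);Y=np.array([-X[1],X[0]]);S=np.array([.5464,-.2329])
x,y=((w[...,:2]-S)@X),((w[...,:2]-S)@Y);z=w[...,2]
k=(abs(z-.0445)<.003)&(abs(y)<.006)&(x<-.04)&(x>-.08); print("keeper x",np.percentile(x[k],[1,98]).round(4),k.sum())
d=(abs(z-.06)<.003)&(abs(y)<.028)&(abs(x)<.09); print("dark x",np.percentile(x[d],[.3,99.7]).round(4),"y",np.percentile(y[d],[.3,99.7]).round(4))
for r in (-.06,-.052,-.045,-.035,-.025,.04):
    a=np.sort(y[d&(abs(x-r)<.003)]); i=np.argmax(np.diff(a)); print(r,a[i].round(4),a[i+1].round(4))
E
```

```text
time_s: 16.05
eef_pos: [0.5421, -0.2318, 0.1052]
eef_rot: [0.22, 0.159, 0.962, -0.036]
wrist_force: [-0.9, 0.8, -3.3]
opening: 0.089
grasp_force: 60.1
0.45 orig 3.5 best [ 4.61 -4.5  65.5 ]
0.45 orig 2.2 best [ 3.19 -5.5  64.  ]
0.4 orig 2.4 best [ 2.88 -5.5  62.25]
0.35 orig 2.0 best [ 2.13 -7.25 59.25]
0.3 orig 1.9 best [ 1.96 -6.   57.25]
0.25 orig 1.9 best [ 1.94 -4.5  55.  ]
0.2 orig 2.0 best [ 1.97 -3.25 52.5 ]
0.15 orig 1.9 best [ 2.04 -1.75 50.25]
0.1 orig 2.1 best [ 2.15  0.   47.8 ]
0.05 orig 2.2 best [ 2.27  1.75 45.25]
0 orig 2.0 best [ 2.5  2.5 42.5]
drift [0.0001 0.0001 0.0002] [ 0.5422 -0.2318  0.1056] F [-0.3 -0.4 -3.8] q [-0.7   0.07  2.05  0.27  0.62 -2.13]
TCP rel slot mm [-4.3 -0.3 85.6] tilt 0.451 roll -0.0002 yawerr 0.002 => mid [ 0.2 -0.3 72.2]
edge [-0.0052 -0.0079] 14 edge [0.0025 0.0067] 14 
 toe 974 slot y [-0.0197 -0.0014  0.0191] slot x [-0.0391 -0.0096] z 0.0514 tool u [0.0251 0.0592] v -0.0009 h -0.0404
 body 997 slot y [-0.0057 -0.0008  0.0041] slot x [-0.0467 -0.0277] z 0.091 tool u [0.0252 0.0468] v -0.0004 h 0.0017keeper x [-0.0721 -0.0477] 1034
dark x [-0.072   0.0602] y [-0.0274  0.0278]
-0.06 -0.0078 0.0067
-0.052 -0.0075 0.0065
-0.045 -0.0077 0.0066
-0.035 0.0036 0.0064
-0.025 -0.0076 0.0067
0.04 -0.0091 0.0083
```

The pad is centred in the slot to within 0.3 mm and the toe is inside the mouth. Next is the pivot.

```bash
python3 rows.py -4.5,-.3,65.5,.45 -5.5,-.3,64,.45 -5.5,-.3,62.2,.4 -6.8,-.3,59.4,.35 -6,-.3,57.2,.3 -4.5,-.3,55,.25
```

```text
now mid [ 0.2 -0.3 72.1] tilt 0.451 F [ 1.1  0.2 -4.2] t 16.3
-4.5,-.3,65.5,.45 [0.71 0.   0.39] [0.  0.  0.1]
-5.5,-.3,64,.45 [0.86 0.   0.48] [0.  0.  0.1]
-5.5,-.3,62.2,.4 [0.87 0.   0.66] [0.  2.9 0.1]
-6.8,-.3,59.4,.35 [1.04 0.   0.87] [0.  5.8 0.1]
-6,-.3,57.2,.3 [1.   0.   1.12] [0.  8.6 0.1]
-4.5,-.3,55,.25 [0.89 0.   1.4 ] [ 0.  11.5  0.1]
```

```bash
python3 -m handwheel '[[[-1,0.35,0,0.2,0,0,0],[-1,0.71,0,0.39,0,0,0],[-1,0.86,0,0.48,0,0,0],[-1,0.87,0,0.66,0,2.9,0],[-1,0.96,0,0.77,0,4.4,0],[-1,1.04,0,0.87,0,5.8,0],[-1,1.04,0,0.87,0,5.8,0],[-1,1.04,0,0.87,0,5.8,0]]]'
python3 rows.py -6.8,-.3,59.4,.35 -6,-.3,57.2,.3 -4.5,-.3,55,.25 -3.2,-.3,52.5,.2 -1.8,-.3,50.2,.15 0,-.3,47.8,.1
```

```text
time_s: 17.3
eef_pos: [0.5366, -0.2297, 0.0926]
eef_rot: [0.171, 0.161, 0.972, -0.028]
wrist_force: [0.2, -0.1, -4.7]
opening: 0.093
grasp_force: 60.1
now mid [-7.2 -0.1 58.8] tilt 0.349 F [ 0.2 -0.  -4.7] t 17.3
-6.8,-.3,59.4,.35 [-0.06 -0.02 -0.04] [ 0.1 -0.1  0.1]
-6,-.3,57.2,.3 [-0.13 -0.02  0.21] [0.1 2.8 0.1]
-4.5,-.3,55,.25 [-0.26 -0.02  0.48] [0.  5.7 0.1]
-3.2,-.3,52.5,.2 [-0.37 -0.02  0.77] [0.  8.5 0.1]
-1.8,-.3,50.2,.15 [-0.49 -0.02  1.06] [ 0.  11.4  0.1]
0,-.3,47.8,.1 [-0.64 -0.02  1.37] [ 0.  14.3  0.1]
```

```bash
python3 -m handwheel '[[[-1,-0.1,-0.02,0.08,0,1.4,0],[-1,-0.13,-0.02,0.21,0,2.8,0],[-1,-0.2,-0.02,0.34,0,4.3,0],[-1,-0.26,-0.02,0.48,0,5.7,0],[-1,-0.32,-0.02,0.63,0,7.1,0],[-1,-0.37,-0.02,0.77,0,8.5,0],[-1,-0.37,-0.02,0.77,0,8.5,0],[-1,-0.37,-0.02,0.77,0,8.5,0]]]'
python3 rows.py -1.8,-.3,50.2,.15 0,-.3,47.8,.1 1.2,-.3,45.3,.05 1.5,-.3,42.5,0 1.5,-.3,40,0
```

```text
time_s: 18.3
eef_pos: [0.5424, -0.2319, 0.0867]
eef_rot: [0.099, 0.162, 0.982, -0.016]
wrist_force: [1.0, 0.9, -4.1]
opening: 0.087
grasp_force: 60.1
now mid [-3.1 -0.3 52.6] tilt 0.2 F [ 0.6  1.2 -4.1] t 18.3
-1.8,-.3,50.2,.15 [-0.15  0.    0.27] [0.  2.9 0.1]
0,-.3,47.8,.1 [-0.35  0.    0.56] [0.  5.8 0.1]
1.2,-.3,45.3,.05 [-0.49  0.    0.84] [0.  8.6 0.1]
1.5,-.3,42.5,0 [-0.53  0.    1.15] [ 0.  11.5  0.1]
1.5,-.3,40,0 [-0.48  0.    1.39] [ 0.  11.5  0.1]
```

```bash
python3 -m handwheel '[[[-1,-0.15,0,0.27,0,2.9,0],[-1,-0.25,0,0.42,0,4.3,0],[-1,-0.35,0,0.56,0,5.8,0],[-1,-0.42,0,0.7,0,7.2,0],[-1,-0.49,0,0.84,0,8.6,0],[-1,-0.51,0,1.0,0,10,0],[-1,-0.53,0,1.15,0,11.5,0],[-1,-0.53,0,1.15,0,11.5,0],[-1,-0.53,0,1.15,0,11.5,0]]]'
python3 rows.py 1.5,-.3,40,0 1.5,-.3,39,0
```

```text
time_s: 19.42
eef_pos: [0.5495, -0.2343, 0.0765]
eef_rot: [-0.0, 0.163, 0.987, 0.0]
wrist_force: [0.1, 1.0, -3.4]
opening: 0.089
grasp_force: 60.1
now mid [ 1.6 -0.4 42.5] tilt -0.0 F [-0.2  1.  -3.4] t 19.425
1.5,-.3,40,0 [0.01 0.01 0.25] [ 0.  -0.   0.1]
1.5,-.3,39,0 [0.01 0.01 0.35] [ 0.  -0.   0.1]
```

Upright, with no contact force so far. Now lowering gently onto the floor.

```bash
python3 -m handwheel '[[[-1,0,0,0.15,0,0,0],[-1,0,0,0.25,0,0,0],[-1,0,0,0.35,0,0,0],[-1,0,0,0.35,0,0,0]]]'; python3 rows.py
```

```text
time_s: 19.92
eef_pos: [0.5496, -0.2345, 0.0733]
eef_rot: [0.0, 0.163, 0.987, -0.0]
wrist_force: [-0.3, 0.9, -3.4]
opening: 0.09
grasp_force: 60.2
now mid [ 1.7 -0.5 39.3] tilt 0.0 F [-0.6  0.7 -3.4] t 19.925
```

```bash
python3 -m handwheel '[[[-1,0,0,0.1,0,0,0],[-1,0,0,0.1,0,0,0],[-1,0,0,0.1,0,0,0]]]'; python3 -m handwheel '[[[-1,0,0,0.05,0,0,0],[-1,0,0,0.1,0,0,0],[-1,0,0,0.1,0,0,0]]]'
```

```text
time_s: 20.3
eef_pos: [0.5496, -0.2347, 0.0732]
eef_rot: [0.0, 0.163, 0.987, -0.0]
wrist_force: [-4.1, 0.8, 4.6]
opening: 0.089
grasp_force: 61.2
time_s: 20.68
eef_pos: [0.5497, -0.2348, 0.0732]
eef_rot: [0.0, 0.163, 0.987, -0.0]
wrist_force: [-6.9, 2.9, 10.5]
opening: 0.085
grasp_force: 61.9
```

The pad sits on the floor: TCP height 73.2 mm is exactly 10 mm above its height in the rack, as it should be. Releasing and checking.

```bash
python3 -m handwheel '[[[-1,0,0,-0.15,0,0,0],[-0.4,0,0,-0.15,0,0,0],[-0.4,0,0,-0.15,0,0,0],[-0.4,0,0,-0.15,0,0,0],[-0.4,0,0,-2,0,0,0],[-0.4,0,0,-5,0,0,0],[-0.4,0,4,-11,0,0,0],[-0.4,0,8,-13,0,0,0],[-0.4,0,8,-13,0,0,0],[-0.4,0,8,-13,0,0,0]]]'
python3 - <<'E'
from h import *
[look("wrist") for _ in range(4)]
f,w,c,T=look("wrist"); cv2.imwrite("pics/end.png",f)
ya=-.330;X=np.array([np.cos(ya),np.sin(ya)]);Y=np.array([-X[1],X[0]]);S=np.array([.5464,-.2329])
x,y=((w[...,:2]-S)@X),((w[...,:2]-S)@Y);z=w[...,2]
for n,lo,hi in (("body",.070,.080),("tab",.094,.106)):
    g=(z>lo)&(z<hi)&(abs(y)<.015)&(abs(x)<.06); r=cv2.minAreaRect(np.stack([x[g],y[g]],1).astype(np.float32)); print(n,g.sum(),np.round(r[0],4),np.round(r[1],4),r[2],"z",np.median(z[g]).round(4),"slope",np.polyfit(x[g],z[g],1).round(4))
r=np.hypot(w[...,0]-.573,w[...,1]+.157); k=w[(r<.022)&(z>.036)&(z<.047)]
if len(k)>20: print("knob",cv2.minAreaRect(k[:,:2].astype(np.float32)))
o=status.get_obs();print(o["wrist_force"],o["time_s"],o["eef_pos"])
E
```

```text
time_s: 21.92
eef_pos: [0.5752, -0.1589, 0.2015]
eef_rot: [0.0, 0.163, 0.987, -0.0]
wrist_force: [-0.1, 0.7, 0.1]
opening: 0.304
grasp_force: 0.0
body 792 [ 0.002  -0.0011] [0.0893 0.0106] 0.36948975920677185 z 0.0741 slope [-0.0011  0.0743]
tab 697 [ 0.0021 -0.0013] [0.0105 0.0407] 89.93833923339844 z 0.0992 slope [0.0096 0.0989]
knob ((0.5723318457603455, -0.15730232000350952), (0.010378336533904076, 0.03342881053686142), 28.4477481842041)
[-0.40798449  1.10119599 -0.90839649] 22.175 [ 0.57455419 -0.15946043  0.20008275]
```

View pics/end.png

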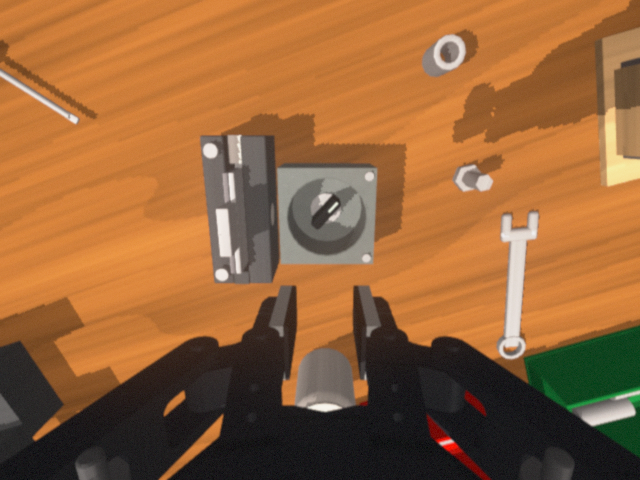

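The pad, at (227,225), stands level in the slot. Its body top reads 74 mm and its tab top 99 mm, within 1 mm of the seated heights, and the gripper is clear. The knob is still at its stop.

```bash
python3 -c "
from bench import ctrl
print(ctrl.hand_in())"
```

```text
the job is handed in; nothing more can be done
None
```

I turned the adjuster back to its stop, seated the one-toed pad upright on the slot floor with its toe under the keeper, let go, and handed the job in at about 22 s; the judge's result was not shown.

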